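Sort the bench after plating

ROBOT

A 6-joint arm with a two-finger parallel gripper is mounted at the origin on the work surface. World frame = base frame: x ahead of the robot, y to its left, z up, the work surface at z = 0. Lengths are in m, angles in rad, forces in N, time in s.
With the tool pointing down it reaches from about 0.25 to 0.725 m from the base axis. Payload 4 kg.
Tool frame: the origin (TCP) lies between the finger pads; the fingertips stand 17 mm ahead of it and the grasp point (between the pads) lies 2 mm behind it; z points along the fingers, x is the direction in which the jaws open and shut, and the axes are right-handed (so a half turn about z gives the same grasp; the last joint's range is limited). The gripper opens to 85 mm and grips with 20 to 120 N. Pads are 22 mm wide; open, the fingers measure 114 mm over their backs; the gripper's body (76 mm by 85 mm) begins 54 mm behind the grasp point. The pads swing forward as they close: fully open they stand 13 mm farther back than shut.
Start: joints at [1.188, 0.241, 0.005, 1.335, 0, 1.571], TCP at [0.187, 0.464, 0.248] pointing down, gripper open.
Joint ranges: [-2.72, 2.72], [-1.05, 1.87], [-1.09, 1.28], [-1.99, 2.15], [-1.42, 1.44], [-3.14, 3.14]. Speed limits (rad/s): [2.79, 2.79, 3.14, 3.14, 3.14, 3.14].

INTERFACE

Orientations are given as a unit quaternion [x, y, z, w].
In Python, from workcell import telemetry, cams, workorder gives the robot as it stands. The module is installed in compiled form; this text tells all that it offers.
- The arm moves only by the tool apply_moves, never from a script. Its argument "moves" is a list that holds one entry, the list of rows, each a list of 4 numbers: the shift along the tool's x, y, z in mm, then the turn about the tool's z in degrees. A call has exactly 10 rows; each row shifts and turns the pose as measured when the row begins, along the tool's axes as they then stand; what a row does not reach is not made up. A row lasts 1/10 s, in which the tool goes at most 50 mm and 8.59 degrees, less where a joint would pass 70% of its speed; a pose out of reach is approached as far as the arm can. A call with a gripper value outside its range is refused whole. "hand" is the gripper's target within -1 to 1 (fully open at 1, half-way at 0, shut at -1), set as the call begins (left out, the last holds). The fingers move at their own pace and stop on an object; the grip force is fixed at half the most. Time passes only in rows, so rows that do not move let the fingers close, or fill a call up. It gives the time, the measured TCP pose, the force and the opening at its end, in the units of the state.
- telemetry.get_obs(): the state, without advancing time (a new reading comes with each control period).
- cams.camera(name): name is "scene" or "side" or "wrist"; returns a dict with "color" (400x640x3 uint8, red, green, blue), "fovy" (degrees; the focal length in pixels is half the picture's height over the tangent of half this angle, whatever the lens; pixels are square), "cx", "cy" (the principal point, pixels), "camera_from_world" (4x4, takes a point from world to camera coordinates). Camera axes: x right, y down, z forward; pixel columns grow to the right and rows downward; lengths in m; the calibration is good to about 2 mm. A picture is of the moment at which its call begins. There is no depth.
- workorder.job_done(): hands the job in, once; it reports no verdict.
The state is a dict: "clock": time; "joint_pos": joint angles; "joint_vel": joint speeds; "tau": joint torques, N m; "eef_pos": TCP position; "tool_rot": TCP orientation; "ft_force": force on the tool from outside, world axes, zero at the start; "ft_torque": the same for the moment, N m; "grip_width": finger opening in m.
Only numpy, scipy, OpenCV 4.12 (cv2) and the standard library are available. Lean on these libraries where they do the work, as an engineer would, in place of code of your own. Each camera call takes 0.05 s, during which the arm holds its last target. There are 200 camera calls.

TASK

Sort what is left on the bench after plating: put both culture dishes side by side on the perforated steel incubator tray, lying flat with their lids up; stand both empty dilution bottles upright in the slatted wash basket; and lay the film spreader, grip up, flat in the wide empty bay of the white instrument tray. Set the things down, do not drop them. The two small amber sample vials are still to be plated: leave them standing where they are.

Things in the scene. Friction and masses are not known exactly. Their poses are not given: they have to be found in the camera images.
- dish_a: one of two alike closed culture dishes: clear round dish with lid and straw-coloured agar, 60 mm across, 18 mm high. Starts lid up on the bench. Origin at the centre of its underside, z up through the lid. About 35 g.
- dish_b: the other culture dish, the same in every way as dish_a.
- bottle_a: one of two alike empty dilution bottles: clear glass, 46 mm across up to 55 mm height, sloping shoulder, white screw cap 32 mm across from 68 to 90 mm height (total height 90 mm). Starts upright on the bench. Origin at the centre of its underside, z up through the cap. About 110 g.
- bottle_b: the other dilution bottle, the same in every way as bottle_a.
- spreader: film spreader: frosted plastic disc 84 mm across and 4 mm thick with an upright round grip (a tube 38 mm across) on its middle, from 4 to 34 mm height. Starts lying on the bench, grip up. Origin at the centre of the disc's underside, z up through the grip. About 60 g.
- incubator_tray: flat perforated stainless tray, fixed, 200 mm along its x and 150 mm along its y, with a lip 10 mm high and 3 mm thick all round; its floor is 3 mm above the bench. Origin at the centre of its underside, z up. Room for the two dishes side by side (for instance 45 mm either way from the centre along x).
- wash_basket: slatted turquoise plastic basket, fixed, open on top, 200 mm along its x and 150 mm along its y outside, walls 50 mm high and 4 mm thick; its floor is 4 mm above the bench. Origin at the centre of its underside, z up. Room for the two bottles side by side (for instance 45 mm either way from the centre along x).
- instrument_tray: white enamelled tray with dark rim, fixed, 200 mm along its x and 150 mm along its y, walls 15 mm high and 3 mm thick, floor 3 mm above the bench. A 12 mm high divider parts it into a narrow bay on its +x side, where forceps and a loop holder lie, and a wide empty bay on its -x side, 130 mm along x by 144 mm along y inside, whose centre is 32 mm from the tray's origin towards its -x. Origin at the centre of the tray's underside, z up.
- vial_a: small amber sample vial with white cap, 23 mm across, 45 mm high, standing upright on the bench among the things to sort; to be left alone. Origin at the centre of its underside, z up.
- vial_b: a second sample vial, the same as vial_a; to be left alone.
Things that resemble listed ones, but are neither listed nor needed, are in the scene too. Leave any black or brown look-alike of the spreader alone. Leave any purple look-alike of the dish_b alone.

How it is judged:
At the end, for the whole second after the job is handed in: Dishes flat, lids up, side by side on the incubator tray's floor; bottles upright in the wash basket; spreader flat, grip up, in the instrument tray's wide bay (tilts under 0.08 rad, bottles 0.1; all on the floor, inside the walls); released, at rest; vials upright, within 15 mm of their start (x of dish_a in the frame of incubator_tray between -0.072 and 0.072 m and y of dish_a in the frame of incubator_tray between -0.047 and 0.047 m and z of dish_a in the frame of incubator_tray between 0 and 0.006 m and angle between each of dish_a, dish_b, spreader's own z axis and vertical below 0.08 rad and linear speed of each of dish_a, dish_b, bottle_a, bottle_b, spreader below 0.02 m/s and angular speed of each of dish_a, dish_b, bottle_a, bottle_b, spreader below 0.2 rad/s and x of dish_b in the frame of incubator_tray between -0.072 and 0.072 m and y of dish_b in the frame of incubator_tray between -0.047 and 0.047 m and z of dish_b in the frame of incubator_tray between 0 and 0.006 m and x of bottle_a in the frame of wash_basket between -0.078 and 0.078 m and y of bottle_a in the frame of wash_basket between -0.053 and 0.053 m and z of bottle_a in the frame of wash_basket between 0 and 0.008 m and angle between each of bottle_a, bottle_b's own z axis and vertical below 0.1 rad and x of bottle_b in the frame of wash_basket between -0.078 and 0.078 m and y of bottle_b in the frame of wash_basket between -0.053 and 0.053 m and z of bottle_b in the frame of wash_basket between 0 and 0.008 m and x of spreader in the frame of instrument_tray between -0.058 and -0.006 m and y of spreader in the frame of instrument_tray between -0.033 and 0.033 m and z of spreader in the frame of instrument_tray between 0 and 0.006 m and distance of each of vial_a, vial_b from where it was at the start of the episode below 0.015 m and angle between each of vial_a, vial_b's own z axis and vertical below 0.15 rad); the robot touches nothing.
It fails at once if a sample vial is knocked over, or shifted by more than 40 mm (distance of any of vial_a, vial_b from where it was at the start of the episode above 0.04 m or angle between any of vial_a, vial_b's own z axis and vertical above 0.6 rad).
It fails at once if a culture dish is dropped or thrown: it moves faster than a fall of about 20 mm while nothing holds it ((contact force between the fingers and dish_a below 0.05 N and linear speed of dish_a above 0.65 m/s) or (contact force between the fingers and dish_b below 0.05 N and linear speed of dish_b above 0.65 m/s)).
It fails at once if a bottle is dropped or thrown: it moves faster than a fall of about 20 mm while nothing holds it ((contact force between the fingers and bottle_a below 0.05 N and linear speed of bottle_a above 0.65 m/s) or (contact force between the fingers and bottle_b below 0.05 N and linear speed of bottle_b above 0.65 m/s)).
It fails at once if a spreader is dropped or thrown: it moves faster than a fall of about 20 mm while nothing holds it (contact force between the fingers and spreader below 0.05 N and linear speed of spreader above 0.65 m/s).
It also fails if it takes over 136 s, if anything falls off the work surface, if the arm or the gripper's body presses on something with over 40 N, if the wrist force passes 120 N, or if a joint passes its speed limit or range.

## Working session

There is one attempt and no reset: what is moved stays moved. The work goes in short steps, Python scripts to look and compute and a tool call to move; the robot and the scene stay as the last step left them, time stands still between calls to the robot, and variables do not carry over. Pictures are saved under pics/ and viewed, about 12 in all and at most 16, crops included, and the job is handed in when it is done.

Besides the shell and the picture viewer there is one more tool, called after "Request:" by a JSON object that holds its "method" and its "body". apply_moves: Moves the arm, as the interface text tells. Its arguments: {"type":"object","properties":{"moves":{"type":"array"},"hand":{"type":"number"}},"required":["moves"]}

```bash
mkdir -p pics; python3 - <<'E'
from workcell import telemetry, cams
import cv2
o=telemetry.get_obs()
print({k:o[k] for k in("clock","eef_pos","tool_rot","grip_width")})
for n in("scene","side","wrist"):
    c=cams.camera(n); cv2.imwrite(f"pics/{n}0.png",c["color"][:,:,::-1])
    print(n,c["fovy"],c["cx"],c["cy"],c["camera_from_world"].round(3).tolist())
E
```

```text
{'clock': 0.0, 'eef_pos': array([0.18653975, 0.46325122, 0.24742855]), 'tool_rot': array([ 8.28707488e-01,  5.59680976e-01, -8.69123170e-04,  5.90570693e-04]), 'grip_width': 0.0856328220773339}
scene 48.17548629862263 314.27636285365804 198.5875534108576 [[-0.649, 0.761, 0.014, 0.323], [0.467, 0.413, -0.782, -0.2], [-0.601, -0.501, -0.623, 1.455], [0.0, 0.0, 0.0, 1.0]]
side 42.96705427807234 319.99783130627077 195.67562379464258 [[0.741, -0.671, -0.019, -0.344], [-0.402, -0.422, -0.813, 0.225], [0.537, 0.61, -0.582, 0.955], [0.0, 0.0, 0.0, 1.0]]
wrist 61.263625376290015 318.7069535906978 197.73864955693776 [[0.373, 0.928, -0.0, -0.499], [0.888, -0.357, 0.291, -0.039], [0.27, -0.109, -0.957, 0.378], [0.0, 0.0, 0.0, 1.0]]
```

View pics/scene0.png

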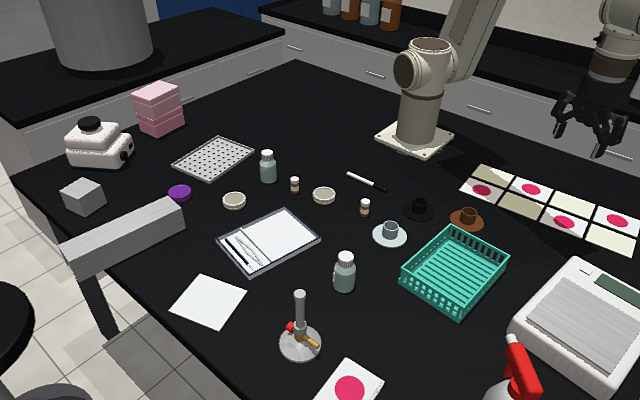

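View pics/side0.png

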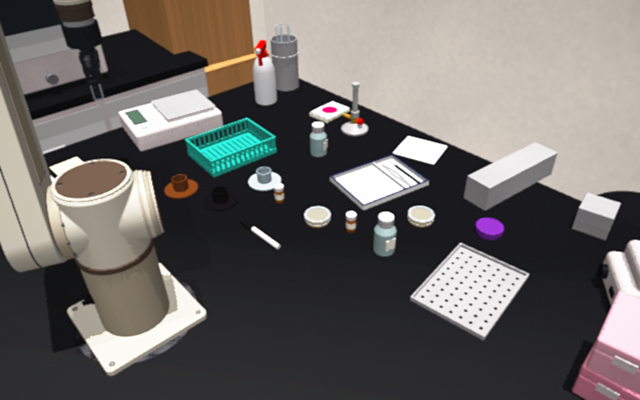

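Scene: dishes at (234,200) and (324,195), bottles at (268,165) and (345,272), vials at (294,185) and (365,207), spreader at (390,235). The side view shows the same set. I'll enlarge both.

```bash
python3 - <<'E'
import cv2
a=cv2.imread("pics/scene0.png")[125:325,160:520]; cv2.imwrite("pics/sc1.png",cv2.resize(a,None,fx=2.2,fy=2.2,interpolation=2))
a=cv2.imread("pics/side0.png")[110:340,170:535]; cv2.imwrite("pics/sd1.png",cv2.resize(a,None,fx=2.2,fy=2.2,interpolation=2))
E
```

```text
(no output)
```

View pics/sc1.png

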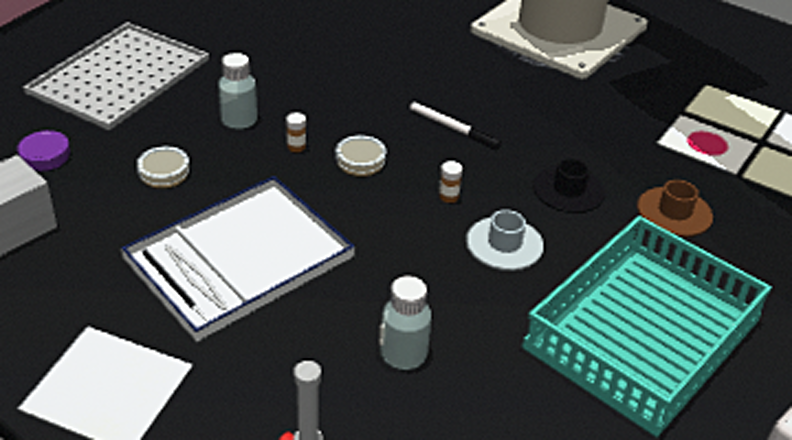

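View pics/sd1.png

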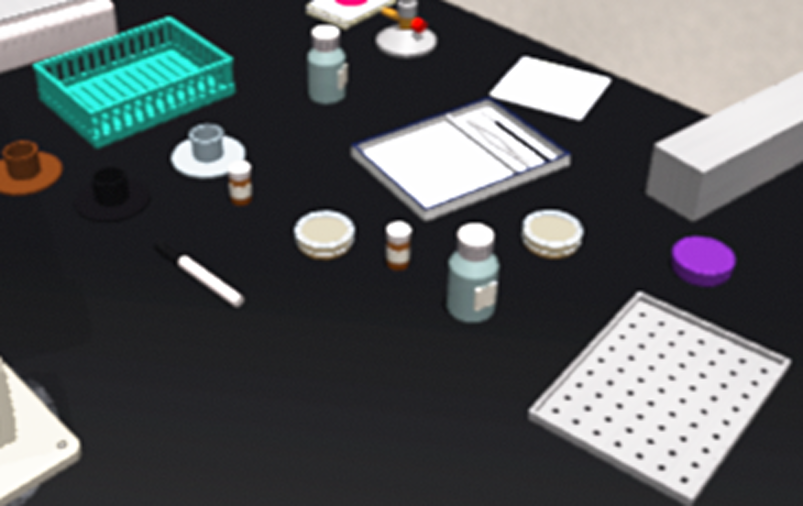

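Crops: all items are readable in both. I'll triangulate each (known-height backprojection from each camera, then compare), and fit the trays as rectangles.

```bash
cat > h.py <<'E'
import numpy as np
def ray(c,uv,z):
    f=200/np.tan(np.radians(c["fovy"])/2); M=c["camera_from_world"]; R,t=M[:3,:3],M[:3,3]
    d=R.T@np.array([(uv[0]-c["cx"])/f,(uv[1]-c["cy"])/f,1]); o=-R.T@t
    return (o+d*(z-o[2])/d[2])
def proj(c,P):
    f=200/np.tan(np.radians(c["fovy"])/2); q=c["camera_from_world"]@np.append(P,1)
    return q[:2]/q[2]*f+[c["cx"],c["cy"]]
E
python3 - <<'E'
from h import *; from workcell import cams
A=cams.camera("scene");B=cams.camera("side")
pa=lambda u:(u[0]/2.2+160,u[1]/2.2+125); pb=lambda u:(u[0]/2.2+170,u[1]/2.2+110)
T={"bot1":((236,60),(475,234),.09),"bot2":((409,285),(326,35),.09),"dishL":((163,163),(552,230),.018),"dishR":((361,153),(325,230),.018),
"vial1":((296,117),(398,229),.045),"vial2":((451,166),(239,168),.045),"spr":((507,216),(207,132),.034)}
for n,(a,b,z) in T.items(): print(n,ray(A,pa(a),z)[:2].round(3),ray(B,pb(b),z)[:2].round(3))
R={"incub":([(24,87),(127,23),(209,58),(109,122)],[(640,294),(790,362),(690,496),(531,410)],.010),
"instr":([(123,250),(274,181),(354,249),(198,331)],[(353,152),(490,99),(570,156),(428,212)],.015),
"bask":([(644,220),(770,288),(660,402),(530,316)],[(37,68),(170,19),(233,64),(98,122)],.05)}
for n,(a,b,z) in R.items():
  for c,p,l in((A,pa,a),(B,pb,b)):
    X=np.array([ray(c,p(u),z)[:2] for u in l]); e=np.diff(np.vstack([X,X[:1]]),axis=0)
    print(n,X.mean(0).round(3),X.round(3).tolist(),np.hypot(*e.T).round(3),np.degrees(np.arctan2(e[:,1],e[:,0])).round(0))
E
```

```text
bot1 [ 0.477 -0.187] [ 0.473 -0.193]
bot2 [0.642 0.205] [0.637 0.196]
dishL [ 0.616 -0.174] [ 0.608 -0.184]
dishR [ 0.446 -0.011] [ 0.437 -0.022]
vial1 [ 0.471 -0.094] [ 0.469 -0.097]
vial2 [0.424 0.102] [0.42  0.098]
spr [0.443 0.192] [0.448 0.195]
incub [ 0.515 -0.378] [[0.623, -0.439], [0.426, -0.466], [0.412, -0.31], [0.599, -0.295]] [0.198 0.157 0.187 0.146] [-172.   95.    4.  -81.]
incub [ 0.511 -0.386] [[0.598, -0.301], [0.618, -0.448], [0.424, -0.471], [0.403, -0.326]] [0.148 0.196 0.147 0.197] [ -82. -173.   98.    7.]
instr [ 0.659 -0.005] [[0.741, -0.097], [0.551, -0.056], [0.577, 0.087], [0.767, 0.047]] [0.195 0.145 0.194 0.146] [ 168.   80.  -12. -100.]
instr [ 0.65  -0.019] [[0.561, 0.068], [0.764, 0.037], [0.734, -0.109], [0.541, -0.071]] [0.205 0.149 0.198 0.141] [  -9. -101.  169.   81.]
bask [0.472 0.374] [[0.368, 0.313], [0.378, 0.454], [0.578, 0.435], [0.566, 0.295]] [0.141 0.201 0.14  0.199] [ 86.  -6. -95. 175.]
bask [0.462 0.357] [[0.37, 0.439], [0.568, 0.432], [0.553, 0.277], [0.356, 0.278]] [0.198 0.156 0.196 0.162] [ -2. -96. 180.  85.]
```

Both cameras agree to ~1 cm. I'll turn the jaws to world y (tool x=+y, tool y=+x) and go over the middle for a wrist view.

Request:
{"method": "apply_moves", "body": {"moves": [[[0,0,0,-8],[0,0,0,-8],[0,0,0,-6],[-42,22,-12,0],[-42,22,-12,0],[-42,22,-12,0],[-42,22,-12,0],[-42,22,-12,0],[-42,22,-12,0],[-42,22,-12,0]]], "hand": 1}}

```text
clock: 1.25
eef_pos: [0.3478, 0.1687, 0.331]
tool_rot: [0.696, 0.718, -0.003, 0.001]
ft_force: [1.0, 0.4, -0.9]
grip_width: 0.0856
```

Request:
{"method": "apply_moves", "body": {"moves": [[[-40,25,-10,1.8],[-40,25,-10,0],[-40,25,-5,0],[-40,25,0,0],[0,0,0,0],[0,0,0,0],[0,0,0,0],[0,0,0,0],[0,0,0,0],[0,0,0,0]]]}}

```text
clock: 2.25
eef_pos: [0.4523, 0.0003, 0.3596]
tool_rot: [0.709, 0.705, -0.001, 0.002]
ft_force: [0.0, -0.0, 0.2]
grip_width: 0.0853
```

```bash
python3 - <<'E'
from workcell import telemetry, cams
import cv2
c=cams.camera("wrist"); cv2.imwrite("pics/w1.png",cv2.resize(c["color"][:,:,::-1],(800,500)))
print(telemetry.get_obs()["eef_pos"],telemetry.get_obs()["tool_rot"])
import pickle; pickle.dump(c,open("w1.pkl","wb"))
E
```

```text
[4.52294668e-01 3.26147189e-04 3.59598906e-01] [ 7.08937392e-01  7.05267005e-01 -5.99418161e-04  2.42216833e-03]
```

View pics/w1.png

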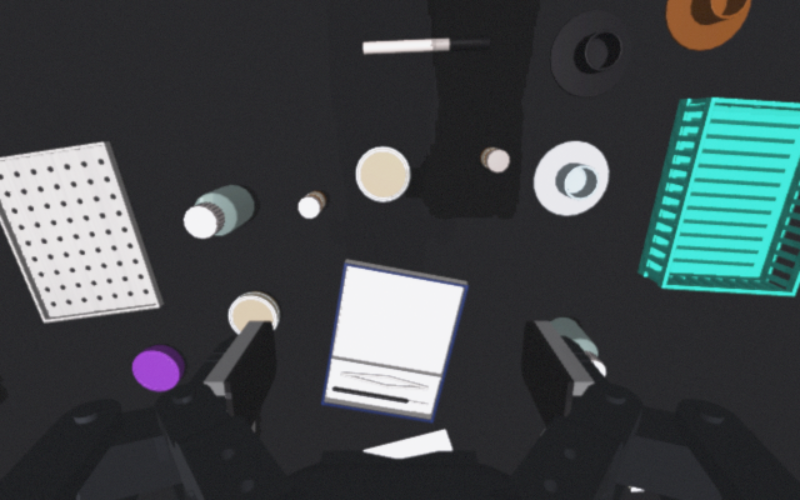

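Wrist view (800×500): dish R (383,174), dish L (252,315), bottle 1 cap (203,221), vials (309,207) and (497,160), spreader grip (577,181), white tray corners (345,262), (467,283), (433,421), (323,404).

```bash
python3 - <<'E'
from h import *; import pickle
c=pickle.load(open("w1.pkl","rb"))
T={"bot1":((203,221),.09),"dishL":((252,315),.018),"dishR":((383,174),.018),"vial1":((309,207),.045),"vial2":((497,160),.045),"spr":((577,181),.034),"sprdisc":((571,178),.004),
"i1":((345,262),.015),"i2":((467,283),.015),"i3":((433,421),.015),"i4":((323,404),.015),"t2":((107,143),.01),"t3":((161,306),.01),"t4":((45,321),.01),"t1":((-8,158),.01),
"k1":((684,98),.05),"k4":((641,275),.05),"black":((602,51),.034)}
for n,(u,z) in T.items(): print(n,ray(c,np.array(u)*.8,z)[:2].round(3))
E
```

```text
bot1 [ 0.473 -0.189]
dishL [ 0.608 -0.18 ]
dishR [ 0.438 -0.018]
vial1 [ 0.469 -0.096]
vial2 [0.421 0.1  ]
spr [0.445 0.189]
sprdisc [0.446 0.194]
i1 [ 0.541 -0.064]
i2 [0.569 0.08 ]
i3 [0.766 0.043]
i4 [ 0.739 -0.102]
t2 [ 0.404 -0.32 ]
t3 [ 0.6   -0.294]
t4 [ 0.62  -0.442]
t1 [ 0.42  -0.451]
k1 [0.362 0.276]
k4 [0.546 0.265]
black [0.318 0.198]
```

Consistent. Dish R first: jaws turned to 45° to stay clear of vial 1.

Request:
{"method": "apply_moves", "body": {"moves": [[[-18,-13,30,0],[0,0,40,7.5],[0,0,40,7.5],[0,0,40,7.5],[0,0,40,7.5],[0,0,30,7.5],[0,0,30,7.5],[0,0,0,0],[0,0,0,0],[0,0,0,0]]]}}

```text
clock: 3.3
eef_pos: [0.4428, -0.0145, 0.1068]
tool_rot: [0.928, 0.373, 0.006, 0.005]
ft_force: [1.4, 0.3, -0.3]
grip_width: 0.0855
```

Request:
{"method": "apply_moves", "body": {"moves": [[[-5,-1,35,0],[0,0,30,0],[0,0,10,0],[0,0,6,0],[0,0,3,0],[0,0,0,0],[0,0,0,0],[0,0,0,0],[0,0,0,0],[0,0,0,0]]]}}

```text
clock: 4.3
eef_pos: [0.4541, -0.0177, 0.0341]
tool_rot: [0.926, 0.377, 0.02, 0.011]
ft_force: [-0.0, -0.4, -0.1]
grip_width: 0.0855
```

```bash
python3 - <<'E'
from workcell import telemetry, cams
import cv2
c=cams.camera("wrist"); cv2.imwrite("pics/w2.png",c["color"][:,:,::-1])
o=telemetry.get_obs();print(o["eef_pos"],o["tool_rot"],o["ft_force"])
E
```

```text
[ 0.4541002  -0.01768387  0.0340705 ] [0.92610665 0.37658778 0.0196837  0.01098446] [0.05192338 0.49837569 0.73750075]
```

View pics/w2.png

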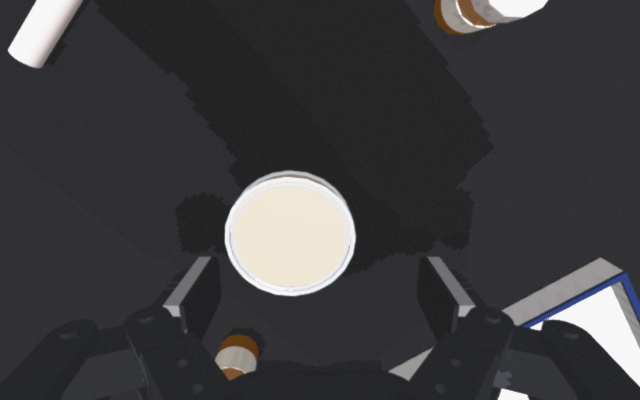

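Wrist view: dish centre (290,233), fingers straddle x≈320; dish is left and toward the base. The tool has tilted slightly on fast descent. Helper to get the shift in tool axes.

```bash
cat >> h.py <<'E'
from scipy.spatial.transform import Rotation
def delta(P):
    from workcell import telemetry
    o=telemetry.get_obs(); R=Rotation.from_quat(o["tool_rot"]).as_matrix()
    x=R[:,0]; print("tcp",o["eef_pos"].round(4),"head",np.degrees(np.arctan2(x[1],x[0])).round(1),"zaxis",R[:2,2].round(3),"F",np.round(o["ft_force"],1))
    print("target",np.round(P,4),"tool shift mm",(R.T@(np.array(P)-o["eef_pos"])*1000).round(1))
E
python3 - <<'E'
from h import *; from workcell import cams
c=cams.camera("wrist"); p=ray(c,(290,233),.018); p[2]=.02; delta(p)
E
```

```text
tcp [ 0.454  -0.0177  0.0339] head 44.3 zaxis [ 0.044 -0.006] F [-0.6  0.1 -0.3]
target [ 0.4366 -0.0166  0.02  ] tool shift mm [-12.  -13.3  13.2]
```

Request:
{"method": "apply_moves", "body": {"moves": [[[-4,-4,0,0],[-4,-4,0,0],[-3,-4,0,0],[-1,-1,3,0],[0,0,3,0],[0,0,3,0],[0,0,2,0],[0,0,2,0],[0,0,0,0],[0,0,0,0]]]}}

```text
clock: 5.4
eef_pos: [0.4345, -0.0167, 0.0183]
tool_rot: [0.926, 0.377, 0.019, 0.011]
ft_force: [0.5, -0.5, 0.2]
grip_width: 0.0856
```

```bash
python3 -c "
from h import *; delta([.437,-.0168,.020])"
```

```text
tcp [ 0.4345 -0.0167  0.0183] head 44.3 zaxis [ 0.043 -0.005] F [ 0.5 -0.5  0.2]
target [ 0.437  -0.0168  0.02  ] tool shift mm [ 1.7  1.8 -1.6]
```

Request:
{"method": "apply_moves", "body": {"moves": [[[1,2,-1,0],[0,0,0,0],[0,0,0,0],[0,0,0,0],[0,0,0,0],[0,0,0,0],[0,0,0,0],[0,0,0,0],[0,0,0,0],[0,0,0,0]]], "hand": -1}}

```text
clock: 6.4
eef_pos: [0.4375, -0.0176, 0.0203]
tool_rot: [0.926, 0.377, 0.019, 0.011]
ft_force: [0.7, 0.4, -0.0]
grip_width: 0.0576
```

Request:
{"method": "apply_moves", "body": {"moves": [[[0,0,-10,0],[0,0,-20,0],[0,0,-30,0],[0,0,-30,0],[0,0,-30,-7.5],[0,0,0,-7.5],[0,0,0,-7.5],[0,0,0,-7.5],[0,0,0,-7.5],[0,0,0,-7.5]]]}}

```text
clock: 7.4
eef_pos: [0.4316, -0.0168, 0.1521]
tool_rot: [0.7, 0.713, 0.015, 0.019]
ft_force: [0.1, 0.6, -1.1]
grip_width: 0.0569
```

```bash
python3 -c "
from h import *; delta([.467,-.386,.13])"
```

```text
tcp [ 0.4316 -0.0168  0.1521] head 91.0 zaxis [ 0.048 -0.006] F [ 0.1  0.6 -1.1]
target [ 0.467 -0.386  0.13 ] tool shift mm [-369.6   27.6   25.9]
```

Request:
{"method": "apply_moves", "body": {"moves": [[[-30,0,0,0],[-45,3,0,0],[-45,3,0,0],[-45,3,0,0],[-45,3,0,0],[-45,3,0,0],[-45,3,0,0],[-40,3,4,0],[-20,2,10,0],[-8,2,8,0]]]}}

```text
clock: 8.4
eef_pos: [0.4683, -0.3979, 0.1426]
tool_rot: [0.697, 0.716, 0.017, 0.024]
ft_force: [-0.7, 0.3, 0.2]
grip_width: 0.0571
```

```bash
python3 - <<'E'
from h import *; from workcell import cams; import cv2
delta([.467,-.386,.023]); 
c=cams.camera("wrist"); cv2.imwrite("pics/w3.png",c["color"][:,:,::-1])
E
```

```text
tcp [ 0.4683 -0.3979  0.1426] head 91.6 zaxis [ 0.059 -0.01 ] F [-0.7  0.3  0.2]
target [ 0.467 -0.386  0.023] tool shift mm [ 13.2  -7.9 119.3]
```

View pics/w3.png

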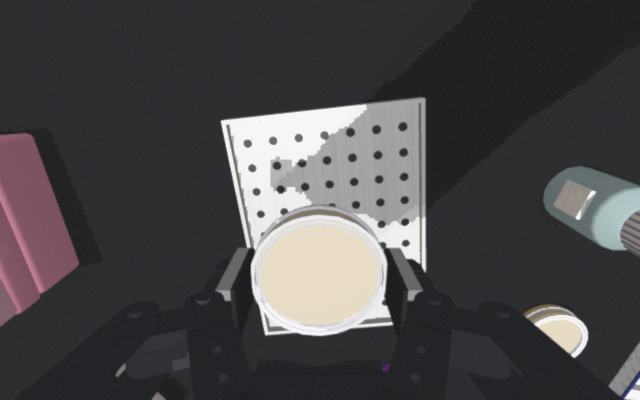

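Tray corners rim (222,121), (425,99), dish held level enough over it. Checking joints for the cause of the tilt.

```bash
python3 - <<'E'
from h import *; from workcell import telemetry,cams
print(telemetry.get_obs()["joint_pos"].round(3))
c=cams.camera("wrist")
for u in((222,121),(425,99),(265,333)): print(ray(c,u,.01).round(3))
E
```

```text
[-0.719  0.491  0.085  1.115  0.031 -0.746]
[ 0.423 -0.472  0.01 ]
[ 0.404 -0.325  0.01 ]
[ 0.617 -0.446  0.01 ]
```

Request:
{"method": "apply_moves", "body": {"moves": [[[2,-2,10,0],[2,-2,20,0],[2,-2,20,0],[2,-1,20,0],[0,-1,15,0],[0,-1,10,0],[0,0,6,0],[0,0,3,0],[0,0,0,0],[0,0,0,0]]]}}

```text
clock: 9.5
eef_pos: [0.4652, -0.3748, 0.0357]
tool_rot: [0.691, 0.722, 0.018, 0.021]
ft_force: [0.6, 0.6, -0.1]
grip_width: 0.0574
```

```bash
python3 -c "
from h import *; delta([.466,-.391,.0235])"
```

```text
tcp [ 0.4652 -0.3748  0.0357] head 92.5 zaxis [ 0.056 -0.003] F [ 0.6  0.6 -0.1]
target [ 0.466  -0.391   0.0235] tool shift mm [-16.2  -0.6  12.2]
```

Request:
{"method": "apply_moves", "body": {"moves": [[[-5,0,0,0],[-5,0,0,0],[-4,0,2,0],[-2,0,2,0],[0,0,2,0],[0,0,2,0],[0,0,2,0],[0,0,1,0],[0,0,1,0],[0,0,0,0]]]}}

```text
clock: 10.5
eef_pos: [0.4676, -0.3941, 0.0245]
tool_rot: [0.692, 0.722, 0.018, 0.023]
ft_force: [-0.4, -0.3, -1.0]
grip_width: 0.0575
```

```bash
python3 -c "
from h import *; delta([.466,-.391,.0235])"
```

```text
tcp [ 0.4676 -0.3941  0.0245] head 92.4 zaxis [ 0.059 -0.006] F [-0.4 -0.3 -1. ]
target [ 0.466  -0.391   0.0235] tool shift mm [ 3.2 -1.5  0.9]
```

Within tolerance; last millimetre down, then open partly to limit sideways reach.

Request:
{"method": "apply_moves", "body": {"moves": [[[2,-1,1,0],[0,0,1,0],[0,0,1,0],[0,0,0,0],[0,0,0,0],[0,0,0,0],[0,0,0,0],[0,0,0,0],[0,0,0,0],[0,0,0,0]]]}}

```text
clock: 11.5
eef_pos: [0.4674, -0.3927, 0.0244]
tool_rot: [0.692, 0.722, 0.018, 0.025]
ft_force: [-0.7, -0.6, 0.3]
grip_width: 0.0573
```

Request:
{"method": "apply_moves", "body": {"moves": [[[0,0,0,0],[0,0,0,0],[0,0,0,0],[0,0,0,0],[0,0,0,0],[0,0,0,0],[0,0,-5,0],[0,0,-15,0],[0,0,-30,0],[0,0,-40,0]]], "hand": 1}}

```text
clock: 12.5
eef_pos: [0.4577, -0.388, 0.1093]
tool_rot: [0.692, 0.722, 0.018, 0.017]
ft_force: [0.7, 0.3, -0.1]
grip_width: 0.0854
```

```bash
python3 - <<'E'
from h import *; from workcell import cams; import cv2
delta([.611,-.18,.12]); 
c=cams.camera("wrist"); cv2.imwrite("pics/w4.png",c["color"][:,:,::-1])
E
```

```text
tcp [ 0.4577 -0.388   0.1093] head 92.4 zaxis [0.05  0.003] F [ 0.7  0.3 -0.1]
target [ 0.611 -0.18   0.12 ] tool shift mm [201.3 162.3  -2.5]
```

View pics/w4.png

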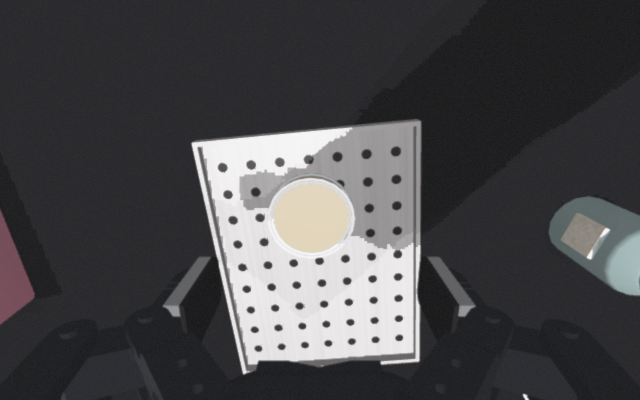

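Dish 1 lies flat on the tray (311,217). Next: dish L.

Request:
{"method": "apply_moves", "body": {"moves": [[[15,15,-10,0],[25,23,-10,2],[30,25,0,0],[30,25,0,0],[30,25,0,0],[30,20,0,0],[20,15,0,0],[10,8,0,0],[5,4,0,0],[0,0,0,0]]]}}

```text
clock: 13.55
eef_pos: [0.6259, -0.1912, 0.1571]
tool_rot: [0.706, 0.707, 0.021, 0.032]
ft_force: [-0.4, -0.3, -0.4]
grip_width: 0.0854
```

```bash
python3 - <<'E'
from h import *; from workcell import cams; import cv2
delta([.609,-.18,.022]); 
c=cams.camera("wrist"); cv2.imwrite("pics/w5.png",c["color"][:,:,::-1])
g=cv2.cvtColor(c["color"],cv2.COLOR_RGB2HSV); m=cv2.inRange(g,(15,20,120),(32,110,255))
n,l,s,ce=cv2.connectedComponentsWithStats(m)
for i in range(1,n):
    if s[i,4]>1500: print(s[i],ce[i].round(1),ray(c,ce[i],.016).round(4))
E
```

```text
tcp [ 0.6259 -0.1912  0.1571] head 90.0 zaxis [ 0.074 -0.016] F [-0.4 -0.3 -0.4]
target [ 0.609 -0.18   0.022] tool shift mm [ 13.3 -26.9 133.3]
[ 303  128   64   62 3077] [334.8 158.5] [ 0.6117 -0.1811  0.016 ]
```

Request:
{"method": "apply_moves", "body": {"moves": [[[2,-3,8,0],[2,-3,10,0],[2,-3,12,0],[2,-3,12,0],[2,-3,12,0],[1,-3,12,0],[1,-2,12,0],[0,-2,8,0],[0,0,4,0],[0,0,0,0]]]}}

```text
clock: 14.6
eef_pos: [0.5984, -0.1887, 0.0544]
tool_rot: [0.712, 0.701, 0.017, 0.028]
ft_force: [-0.2, -0.9, 0.1]
grip_width: 0.0855
```

```bash
python3 -c "
from h import *; delta([.6117,-.1811,.020])"
```

```text
tcp [ 0.5984 -0.1887  0.0544] head 89.1 zaxis [ 0.063 -0.016] F [-0.2 -0.9  0.1]
target [ 0.6117 -0.1811  0.02  ] tool shift mm [ 8.4 10.9 35. ]
```

Request:
{"method": "apply_moves", "body": {"moves": [[[4,4,2,0],[3,4,3,0],[1,2,5,0],[0,0,6,0],[0,0,6,0],[0,0,5,0],[0,0,4,0],[0,0,2,0],[0,0,0,0],[0,0,0,0]]]}}

```text
clock: 15.6
eef_pos: [0.6134, -0.1811, 0.0205]
tool_rot: [0.712, 0.701, 0.018, 0.029]
ft_force: [-0.2, -0.3, -0.2]
grip_width: 0.0855
```

```bash
python3 -c "
from h import *; delta([.6117,-.1811,.020])"
```

```text
tcp [ 0.6134 -0.1811  0.0205] head 89.1 zaxis [ 0.066 -0.017] F [-0.2 -0.3 -0.2]
target [ 0.6117 -0.1811  0.02  ] tool shift mm [ 0.  -1.7  0.4]
```

Request:
{"method": "apply_moves", "body": {"moves": [[[0,-1,0,0],[0,0,0,0],[0,0,0,0],[0,0,0,0],[0,0,0,0],[0,0,0,0],[0,0,0,0],[0,0,-5,0],[0,0,-15,0],[0,0,-25,0]]], "hand": -1}}

```text
clock: 16.6
eef_pos: [0.6064, -0.1797, 0.0642]
tool_rot: [0.712, 0.701, 0.016, 0.026]
ft_force: [0.8, -0.0, -0.5]
grip_width: 0.0571
```

Request:
{"method": "apply_moves", "body": {"moves": [[[0,-5,-35,0],[-10,-6,-20,0],[-20,-6,0,0],[-30,-8,0,0],[-30,-8,0,0],[-30,-8,0,0],[-30,-8,0,0],[-25,-6,0,0],[-12,-4,0,0],[0,0,0,0]]]}}

```text
clock: 17.6
eef_pos: [0.545, -0.3723, 0.1414]
tool_rot: [0.71, 0.703, 0.02, 0.037]
ft_force: [-0.3, 0.5, -1.1]
grip_width: 0.0575
```

```bash
python3 - <<'E'
from h import *; from workcell import cams; import cv2
delta([.555,-.38,.0235]); 
c=cams.camera("wrist"); cv2.imwrite("pics/w6.png",c["color"][:,:,::-1])
E
```

```text
tcp [ 0.545  -0.3723  0.1414] head 89.3 zaxis [ 0.082 -0.025] F [-0.3  0.5 -1.1]
target [ 0.555  -0.38    0.0235] tool shift mm [ -4.8   0.4 118.4]
```

View pics/w6.png

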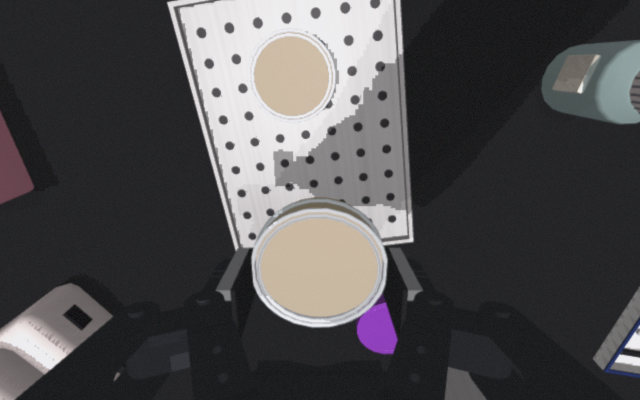

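Dish 1 at (292,76), tray corner (411,242); held dish above the free half. Lowering slowly.

Request:
{"method": "apply_moves", "body": {"moves": [[[-2,0,8,0],[-2,0,12,0],[-1,0,14,0],[0,0,14,0],[0,0,14,0],[0,0,14,0],[0,0,10,0],[0,0,6,0],[0,0,3,0],[0,0,0,0]]]}}

```text
clock: 18.65
eef_pos: [0.5544, -0.3683, 0.0336]
tool_rot: [0.706, 0.707, 0.021, 0.032]
ft_force: [0.6, -0.1, -0.0]
grip_width: 0.0573
```

```bash
python3 -c "
from h import *; delta([.555,-.382,.0240])"
```

```text
tcp [ 0.5544 -0.3683  0.0336] head 90.1 zaxis [ 0.074 -0.015] F [ 0.6 -0.1 -0. ]
target [ 0.555 -0.382  0.024] tool shift mm [-13.6  -0.1   9.9]
```

Request:
{"method": "apply_moves", "body": {"moves": [[[-4,0,0,0],[-4,0,0,0],[-3,0,2,0],[0,0,2,0],[0,0,2,0],[0,0,2,0],[0,0,1,0],[0,0,1,0],[0,0,1,0],[0,0,0,0]]]}}

```text
clock: 19.65
eef_pos: [0.5567, -0.382, 0.025]
tool_rot: [0.706, 0.707, 0.021, 0.034]
ft_force: [-0.3, -0.7, -0.7]
grip_width: 0.0571
```

```bash
python3 -c "
from h import *; delta([.555,-.382,.0240])"
```

```text
tcp [ 0.5567 -0.382   0.025 ] head 90.0 zaxis [ 0.079 -0.019] F [-0.3 -0.7 -0.7]
target [ 0.555 -0.382  0.024] tool shift mm [ 0.1 -1.8  0.8]
```

Request:
{"method": "apply_moves", "body": {"moves": [[[0,-1,1,0],[0,0,1,0],[0,0,0,0],[0,0,0,0],[0,0,0,0],[0,0,0,0],[0,0,0,0],[0,0,0,0],[0,0,0,0],[0,0,0,0]]], "hand": 1}}

```text
clock: 20.65
eef_pos: [0.5563, -0.3822, 0.0234]
tool_rot: [0.706, 0.707, 0.021, 0.035]
ft_force: [-0.0, 0.7, -0.1]
grip_width: 0.0857
```

Request:
{"method": "apply_moves", "body": {"moves": [[[0,0,-10,0],[0,0,-25,0],[0,0,-40,0],[0,0,-40,0],[0,0,-30,0],[5,-5,0,0],[15,-10,0,0],[15,-10,0,0],[15,-10,0,0],[0,0,0,0]]]}}

```text
clock: 21.65
eef_pos: [0.507, -0.3275, 0.1735]
tool_rot: [0.706, 0.707, 0.022, 0.036]
ft_force: [-0.1, -0.1, 0.5]
grip_width: 0.0857
```

```bash
python3 - <<'E'
from h import *; from workcell import cams; import cv2
delta([.474,-.189,.079]); 
c=cams.camera("wrist"); cv2.imwrite("pics/w7.png",c["color"][:,:,::-1])
E
```

```text
tcp [ 0.507  -0.3275  0.1735] head 90.0 zaxis [ 0.081 -0.02 ] F [-0.1 -0.1  0.5]
target [ 0.474 -0.189  0.079] tool shift mm [140.4 -40.3  88.7]
```

View pics/w7.png

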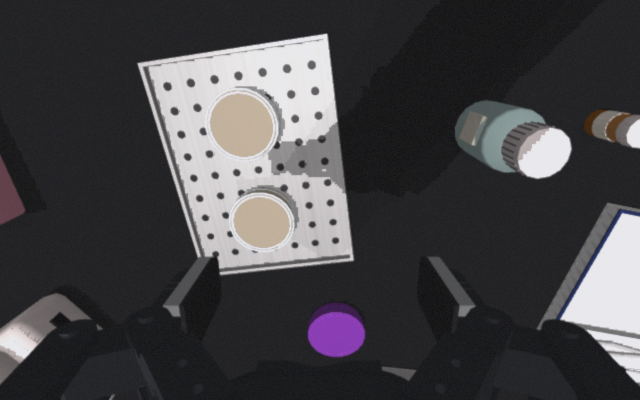

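Both dishes lie flat in the tray ((242,124) and (262,222)). Bottle 1 cap top at (541,151).

Request:
{"method": "apply_moves", "body": {"moves": [[[45,-10,0,0],[45,-10,0,0],[40,-10,0,0],[8,-5,0,0],[0,0,0,0],[0,0,0,0],[0,0,0,0],[0,0,0,0],[0,0,0,0],[0,0,0,0]]]}}

```text
clock: 22.7
eef_pos: [0.4774, -0.1953, 0.167]
tool_rot: [0.709, 0.703, 0.022, 0.041]
ft_force: [0.0, -0.4, 0.2]
grip_width: 0.0851
```

```bash
python3 - <<'E'
from h import *; from workcell import cams; import cv2
c=cams.camera("wrist"); cv2.imwrite("pics/w8.png",c["color"][:,:,::-1])
delta([.474,-.189,.079]); 
g=cv2.cvtColor(c["color"],cv2.COLOR_RGB2HSV); m=cv2.inRange(g,(0,0,205),(180,40,255))
n,l,s,ce=cv2.connectedComponentsWithStats(m)
for i in range(1,n):
    if s[i,4]>500: print(s[i],ce[i].round(1),ray(c,ce[i],.09).round(4))
E
```

```text
tcp [ 0.4774 -0.1953  0.167 ] head 89.5 zaxis [ 0.088 -0.027] F [ 0.2 -0.7 -0.7]
target [ 0.474 -0.189  0.079] tool shift mm [  8.6 -11.2  87.2]
[    0    76   212   218 21485] [110.8 177.7] [ 0.4595 -0.3264  0.09  ]
[  0 136 161 166 579] [ 59.5 235.9] [ 0.5003 -0.3712  0.09  ]
[443 158  29  27 600] [456.5 170.8] [ 0.4553 -0.1152  0.09  ]
[ 459  243  149   87 7892] [529.9 283.7] [ 0.5358 -0.0541  0.09  ]
```

```bash
python3 - <<'E'
from h import *; from workcell import cams; import cv2
c=cams.camera("wrist"); print(proj(c,[.474,-.189,.09]))
g=cv2.cvtColor(c["color"],cv2.COLOR_RGB2HSV); m=cv2.inRange(g,(0,0,150),(180,40,255))
n,l,s,ce=cv2.connectedComponentsWithStats(m)
for i in range(1,n):
    if s[i,4]>500: print(s[i],ce[i].round(1),ray(c,ce[i],.09).round(4))
E
```

```text
[332.70766514 199.72315361]
[    0    76   212   219 23314] [111.2 178.3] [ 0.4598 -0.3262  0.09  ]
[  0 135 162 168 860] [ 63.  239.8] [ 0.5033 -0.3696  0.09  ]
[ 295  152   62   71 2840] [325.6 187.2] [ 0.4657 -0.1934  0.09  ]
[441 157  31  29 687] [456.2 170.7] [ 0.4552 -0.1153  0.09  ]
[ 459  243  149   87 8024] [530.2 284.1] [ 0.5361 -0.0539  0.09  ]
```

View pics/w8.png

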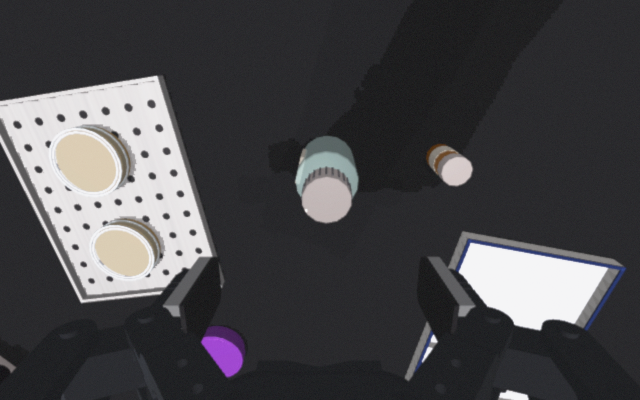

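Cap top at (327,199) → bottle 1 at ≈(.4735,−.192). Lowering onto the cap.

Request:
{"method": "apply_moves", "body": {"moves": [[[1,-2,6,0],[1,-2,10,0],[1,-2,12,0],[1,-2,12,0],[1,-2,12,0],[0,-1,10,0],[0,0,8,0],[0,0,5,0],[0,0,3,0],[0,0,0,0]]]}}

```text
clock: 23.8
eef_pos: [0.471, -0.1909, 0.0803]
tool_rot: [0.709, 0.704, 0.021, 0.039]
ft_force: [-0.1, 0.2, -0.6]
grip_width: 0.0853
```

```bash
python3 -c "
from h import *; delta([.4735,-.192,.079])"
```

```text
tcp [ 0.471  -0.1909  0.0803] head 89.5 zaxis [ 0.085 -0.026] F [-0.1  0.2 -0.6]
target [ 0.4735 -0.192   0.079 ] tool shift mm [-1.   2.4  1.6]
```

Request:
{"method": "apply_moves", "body": {"moves": [[[-1,2,1,0],[0,0,0,0],[0,0,0,0],[0,0,0,0],[0,0,0,0],[0,0,0,0],[0,0,0,0],[0,0,0,0],[0,0,0,0],[0,0,-3,0]]], "hand": -1}}

```text
clock: 24.8
eef_pos: [0.4739, -0.1923, 0.0839]
tool_rot: [0.709, 0.704, 0.022, 0.04]
ft_force: [0.8, 1.0, -0.6]
grip_width: 0.03
```

Request:
{"method": "apply_moves", "body": {"moves": [[[0,0,-10,0],[0,0,-20,0],[0,0,-30,0],[0,0,-30,0],[10,0,-20,0],[25,0,0,0],[40,0,0,0],[40,0,0,0],[40,0,0,0],[40,0,0,0]]]}}

```text
clock: 25.8
eef_pos: [0.4676, 0.0069, 0.2014]
tool_rot: [0.713, 0.699, 0.024, 0.045]
ft_force: [1.0, 0.8, -0.4]
grip_width: 0.0303
```

```bash
python3 -c "
from h import *; delta([.512,.364,.19])"
```

```text
tcp [0.4676 0.0069 0.2014] head 88.8 zaxis [ 0.097 -0.03 ] F [ 1.   0.8 -0.4]
target [0.512 0.364 0.19 ] tool shift mm [358.2  36.5   5. ]
```

Request:
{"method": "apply_moves", "body": {"moves": [[[40,4,0,0],[40,4,0,0],[40,4,0,0],[40,4,0,0],[40,4,0,0],[40,4,0,0],[40,4,0,0],[30,3,0,0],[15,2,0,0],[0,0,0,0]]]}}

```text
clock: 26.8
eef_pos: [0.5054, 0.351, 0.2047]
tool_rot: [0.71, 0.702, 0.029, 0.046]
ft_force: [0.9, -0.3, -0.3]
grip_width: 0.03
```

```bash
python3 - <<'E'
from h import *; from workcell import cams; import cv2
delta([.512,.364,.085]); 
c=cams.camera("wrist"); cv2.imwrite("pics/w9.png",c["color"][:,:,::-1]); import pickle; pickle.dump(c,open("w9.pkl","wb"))
E
```

```text
tcp [0.5054 0.351  0.2047] head 89.2 zaxis [ 0.106 -0.024] F [ 0.9 -0.3 -0.3]
target [0.512 0.364 0.085] tool shift mm [ 15.8  -6.3 119.3]
```

View pics/w9.png

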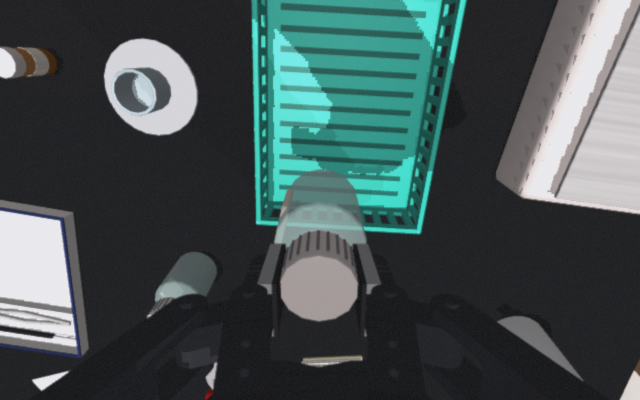

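Basket far rim corners at (257,225) and (421,234); left rim top at (252,0), right (466,0).

```bash
python3 - <<'E'
from h import *; import pickle
c=pickle.load(open("w9.pkl","rb"))
for u in((257,225),(421,234),(252,5),(464,5)): print(ray(c,u,.05).round(4))
for u in((140,92),): print("spr",ray(c,u,.034).round(4), ray(c,(151,87),.004).round(4))
from workcell import telemetry; print(telemetry.get_obs()["joint_pos"].round(3))
E
```

```text
[0.5617 0.2904 0.05  ]
[0.5712 0.4393 0.05  ]
[0.3872 0.3017 0.05  ]
[0.3895 0.4501 0.05  ]
spr [0.4464 0.2003 0.034 ] [0.445  0.1952 0.004 ]
[ 0.645  0.435  0.163  1.229 -0.083  0.655]
```

Request:
{"method": "apply_moves", "body": {"moves": [[[3,0,4,0],[4,0,8,0],[4,0,10,0],[3,0,10,0],[2,-1,10,0],[0,-1,10,0],[0,0,8,0],[0,0,5,0],[0,0,0,0],[0,0,0,0]]]}}

```text
clock: 27.85
eef_pos: [0.51, 0.3598, 0.1327]
tool_rot: [0.713, 0.7, 0.026, 0.046]
ft_force: [-0.2, -0.3, -1.5]
grip_width: 0.0301
```

```bash
python3 -c "
from h import *; delta([.511,.369,.084])"
```

```text
tcp [0.51   0.3598 0.1327] head 88.9 zaxis [ 0.102 -0.029] F [-0.2 -0.3 -1.5]
target [0.511 0.369 0.084] tool shift mm [10.5 -4.1 48.3]
```

Request:
{"method": "apply_moves", "body": {"moves": [[[3,-1,4,0],[3,-1,6,0],[2,-1,6,0],[1,-1,6,0],[1,0,6,0],[0,0,6,0],[0,0,5,0],[0,0,3,0],[0,0,2,0],[0,0,1,0]]]}}

```text
clock: 28.85
eef_pos: [0.5121, 0.3703, 0.0854]
tool_rot: [0.713, 0.7, 0.028, 0.047]
ft_force: [-1.6, -1.5, 6.9]
grip_width: 0.0304
```

```bash
python3 -c "
from h import *; delta([.511,.369,.084])"
```

```text
tcp [0.5121 0.3703 0.0854] head 88.9 zaxis [ 0.105 -0.027] F [-1.6 -1.5  6.9]
target [0.511 0.369 0.084] tool shift mm [-1.2 -1.2  1.3]
```

Contact felt (7 N). Release, rise, and approach bottle 2.

Request:
{"method": "apply_moves", "body": {"moves": [[[0,0,0,0],[0,0,0,0],[0,0,0,0],[0,0,0,0],[0,0,0,0],[0,0,0,0],[0,0,-5,0],[0,0,-15,0],[0,0,-20,0],[0,0,-20,0]]], "hand": 1}}

```text
clock: 29.85
eef_pos: [0.5041, 0.3706, 0.1446]
tool_rot: [0.713, 0.699, 0.025, 0.046]
ft_force: [-0.6, -1.2, 0.2]
grip_width: 0.0854
```

Request:
{"method": "apply_moves", "body": {"moves": [[[0,0,-30,0],[0,0,-10,0],[-10,5,0,0],[-20,10,0,0],[-30,15,0,0],[-30,15,0,0],[-30,20,0,0],[-20,15,0,0],[-10,10,0,0],[0,0,0,0]]]}}

```text
clock: 30.85
eef_pos: [0.5887, 0.2107, 0.1939]
tool_rot: [0.712, 0.7, 0.023, 0.045]
ft_force: [-0.7, 0.0, 1.1]
grip_width: 0.0854
```

```bash
python3 - <<'E'
from h import *; from workcell import cams; import cv2
delta([.639,.2,.079]); 
c=cams.camera("wrist"); cv2.imwrite("pics/w10.png",c["color"][:,:,::-1]); print(proj(c,[.639,.2,.09]))
import pickle; pickle.dump(c,open("w10.pkl","wb"))
E
```

```text
tcp [0.5887 0.2107 0.1939] head 88.9 zaxis [ 0.096 -0.033] F [-0.7  0.   1.1]
target [0.639 0.2   0.079] tool shift mm [ -6.1  39.1 119.5]
[310.6483236  250.48358933]
```

View pics/w10.png

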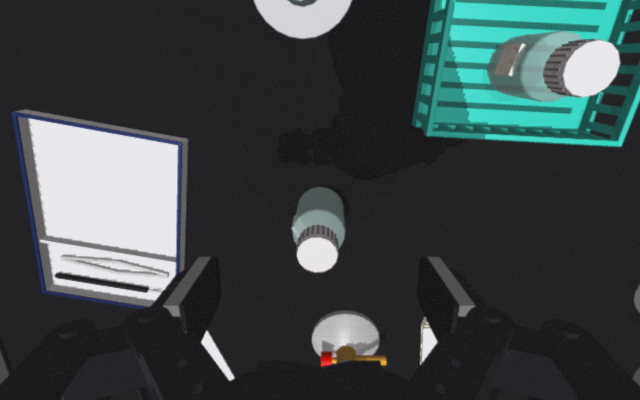

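Bottle 2 cap at (317,253); burner behind it at (345,337); bottle 1 stands in the basket at (590,68).

```bash
python3 - <<'E'
from h import *; import pickle
c=pickle.load(open("w10.pkl","rb"))
p=ray(c,(317,253),.09); print(p, ray(c,(345,337),0)); p[2]=.079; delta(p)
E
```

```text
[0.64121806 0.20478147 0.09      ] [0.81380378 0.2317984  0.        ]
tcp [0.5879 0.2114 0.1936] head 89.0 zaxis [ 0.095 -0.033] F [-0.1  0.6  0.4]
target [0.6412 0.2048 0.079 ] tool shift mm [ -2.1  42.3 119.3]
```

Burner is far enough (x≈.81). Align then lower.

Request:
{"method": "apply_moves", "body": {"moves": [[[0,5,5,0],[-1,7,8,0],[-1,7,8,0],[0,7,8,0],[0,7,8,0],[0,5,8,0],[0,2,5,0],[0,0,5,0],[0,0,5,0],[0,0,0,0]]]}}

```text
clock: 31.9
eef_pos: [0.6341, 0.2113, 0.1292]
tool_rot: [0.71, 0.703, 0.02, 0.043]
ft_force: [0.1, 1.1, 0.7]
grip_width: 0.0857
```

```bash
python3 -c "
from h import *; delta([.6412,.2045,.079])"
```

```text
tcp [0.6341 0.2113 0.1292] head 89.4 zaxis [ 0.089 -0.033] F [0.1 1.1 0.7]
target [0.6412 0.2045 0.079 ] tool shift mm [-5.1  2.6 50.8]
```

Request:
{"method": "apply_moves", "body": {"moves": [[[-2,1,5,0],[-2,1,8,0],[-1,0,8,0],[0,0,8,0],[0,0,8,0],[0,0,6,0],[0,0,5,0],[0,0,3,0],[0,0,0,0],[0,0,0,0]]]}}

```text
clock: 32.9
eef_pos: [0.6408, 0.2039, 0.0747]
tool_rot: [0.709, 0.703, 0.02, 0.043]
ft_force: [-1.0, -0.3, 0.8]
grip_width: 0.0853
```

```bash
python3 -c "
from h import *; delta([.6412,.2045,.079])"
```

```text
tcp [0.6408 0.2039 0.0747] head 89.4 zaxis [ 0.09  -0.033] F [-1.  -0.3  0.8]
target [0.6412 0.2045 0.079 ] tool shift mm [ 0.4  0.7 -4.3]
```

Request:
{"method": "apply_moves", "body": {"moves": [[[0,0,-4,0],[0,0,0,0],[0,0,0,0],[0,0,0,0],[0,0,0,0],[0,0,0,0],[0,0,0,0],[0,0,0,0],[0,0,-5,0],[0,0,-15,0]]], "hand": -1}}

```text
clock: 33.9
eef_pos: [0.6374, 0.2045, 0.0983]
tool_rot: [0.709, 0.703, 0.019, 0.042]
ft_force: [0.2, -0.1, -1.2]
grip_width: 0.0304
```

Request:
{"method": "apply_moves", "body": {"moves": [[[0,-5,-25,0],[0,-15,-25,0],[0,-20,-25,0],[0,-25,-25,0],[0,-35,-5,0],[5,-35,0,0],[15,-30,0,0],[20,-20,0,0],[20,-5,0,0],[20,0,0,0]]]}}

```text
clock: 34.9
eef_pos: [0.4324, 0.2884, 0.1907]
tool_rot: [0.711, 0.701, 0.02, 0.043]
ft_force: [0.3, 0.6, -1.5]
grip_width: 0.0304
```

```bash
python3 -c "
from h import *; delta([.422,.374,.2])"
```

```text
tcp [0.4324 0.2884 0.1907] head 89.1 zaxis [ 0.089 -0.033] F [ 0.3  0.6 -1.5]
target [0.422 0.374 0.2  ] tool shift mm [ 85.1 -10.6 -13. ]
```

Request:
{"method": "apply_moves", "body": {"moves": [[[20,-3,0,0],[20,-3,0,0],[15,-2,0,0],[12,-2,0,0],[6,0,5,0],[3,-1,10,0],[0,-1,10,0],[0,-1,10,0],[0,0,8,0],[0,0,4,0]]]}}

```text
clock: 35.9
eef_pos: [0.4231, 0.3654, 0.1363]
tool_rot: [0.711, 0.701, 0.019, 0.044]
ft_force: [-0.8, 0.2, -1.7]
grip_width: 0.0302
```

```bash
python3 -c "
from h import *; delta([.422,.374,.085])"
```

```text
tcp [0.4231 0.3654 0.1363] head 89.1 zaxis [ 0.088 -0.036] F [-0.8  0.2 -1.7]
target [0.422 0.374 0.085] tool shift mm [10.4 -5.7 50.7]
```

Request:
{"method": "apply_moves", "body": {"moves": [[[3,-2,4,0],[3,-2,7,0],[2,-1,7,0],[1,-1,7,0],[1,0,7,0],[0,0,6,0],[0,0,5,0],[0,0,3,0],[0,0,1,0],[0,0,1,0]]]}}

```text
clock: 36.9
eef_pos: [0.422, 0.3742, 0.0852]
tool_rot: [0.712, 0.701, 0.02, 0.044]
ft_force: [-3.0, -2.3, 6.8]
grip_width: 0.0303
```

```bash
python3 -c "
from h import *; delta([.422,.374,.084])"
```

```text
tcp [0.422  0.3742 0.0852] head 89.1 zaxis [ 0.089 -0.035] F [-3.  -2.3  6.8]
target [0.422 0.374 0.084] tool shift mm [-0.1 -0.1  1.2]
```

Contact again. Release, rise, go to the spreader.

Request:
{"method": "apply_moves", "body": {"moves": [[[0,0,0,0],[0,0,0,0],[0,0,0,0],[0,0,0,0],[0,0,0,0],[0,0,0,0],[0,0,-5,0],[0,0,-15,0],[0,0,-20,0],[0,0,-20,0]]], "hand": 1}}

```text
clock: 37.9
eef_pos: [0.4157, 0.375, 0.1449]
tool_rot: [0.712, 0.701, 0.017, 0.044]
ft_force: [0.1, 0.4, 0.4]
grip_width: 0.0852
```

Request:
{"method": "apply_moves", "body": {"moves": [[[0,0,-20,0],[-10,2,-5,0],[-20,3,0,0],[-30,3,0,0],[-30,3,0,0],[-30,3,0,0],[-30,3,0,0],[-15,2,0,0],[-5,0,0,0],[0,0,0,0]]]}}

```text
clock: 38.9
eef_pos: [0.4293, 0.1962, 0.1794]
tool_rot: [0.712, 0.701, 0.019, 0.045]
ft_force: [-0.3, 0.8, -0.1]
grip_width: 0.0856
```

```bash
python3 - <<'E'
from h import *; from workcell import cams; import cv2
delta([.446,.195,.028]); 
c=cams.camera("wrist"); cv2.imwrite("pics/w11.png",c["color"][:,:,::-1]); print(proj(c,[.446,.195,.034]))
import pickle; pickle.dump(c,open("w11.pkl","wb"))
E
```

```text
tcp [0.4293 0.1962 0.1794] head 89.0 zaxis [ 0.089 -0.037] F [-0.3  0.8 -0.1]
target [0.446 0.195 0.028] tool shift mm [  4.5   3.1 152.2]
[324.21747129 190.58452169]
```

View pics/w11.png

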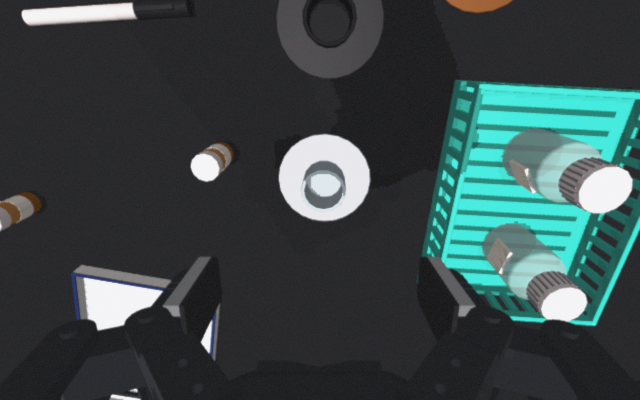

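Both bottles stand in the basket; spreader grip at (323,190), matching the estimate. Lowering.

Request:
{"method": "apply_moves", "body": {"moves": [[[1,1,6,0],[1,0,12,0],[1,0,14,0],[1,0,14,0],[0,0,14,0],[0,0,14,0],[0,0,12,0],[0,0,8,0],[0,0,5,0],[0,0,0,0]]]}}

```text
clock: 39.95
eef_pos: [0.4396, 0.2064, 0.0726]
tool_rot: [0.707, 0.706, 0.019, 0.043]
ft_force: [0.2, -0.7, -0.6]
grip_width: 0.0857
```

```bash
python3 -c "
from h import *; delta([.446,.195,.029])"
```

```text
tcp [0.4396 0.2064 0.0726] head 89.9 zaxis [ 0.089 -0.034] F [ 0.2 -0.7 -0.6]
target [0.446 0.195 0.029] tool shift mm [-9.9  2.5 44.4]
```

Request:
{"method": "apply_moves", "body": {"moves": [[[-4,1,2,0],[-4,1,5,0],[-2,0,7,0],[0,0,7,0],[0,0,7,0],[0,0,6,0],[0,0,4,0],[0,0,3,0],[0,0,0,0],[0,0,0,0]]]}}

```text
clock: 40.95
eef_pos: [0.4469, 0.1945, 0.03]
tool_rot: [0.707, 0.706, 0.021, 0.044]
ft_force: [0.1, -1.0, -0.0]
grip_width: 0.0854
```

```bash
python3 -c "
from h import *; delta([.446,.195,.029])"
```

```text
tcp [0.4469 0.1945 0.03  ] head 89.9 zaxis [ 0.091 -0.033] F [ 0.1 -1.  -0. ]
target [0.446 0.195 0.029] tool shift mm [ 0.5 -1.   0.9]
```

Close, lift, and head to the bay (.622, −.004), at a height well over vial 2.

Request:
{"method": "apply_moves", "body": {"moves": [[[0,0,0,0],[0,0,0,0],[0,0,0,0],[0,0,0,0],[0,0,0,0],[0,0,0,0],[0,0,0,0],[0,0,0,0],[0,0,-5,0],[0,0,-15,0]]], "hand": -1}}

```text
clock: 41.95
eef_pos: [0.444, 0.1948, 0.0499]
tool_rot: [0.707, 0.706, 0.019, 0.043]
ft_force: [0.3, -0.7, -0.4]
grip_width: 0.0365
```

Request:
{"method": "apply_moves", "body": {"moves": [[[0,3,-25,0],[0,4,-30,0],[0,8,-20,0],[-12,15,0,0],[-22,20,0,0],[-25,20,0,0],[-25,20,0,0],[-25,20,0,0],[-25,20,0,0],[-15,12,0,0]]]}}

```text
clock: 42.95
eef_pos: [0.5824, 0.0466, 0.1511]
tool_rot: [0.704, 0.709, 0.021, 0.044]
ft_force: [0.6, -0.4, -0.9]
grip_width: 0.0369
```

```bash
python3 -c "
from h import *; delta([.622,-.004,.11])"
```

```text
tcp [0.5824 0.0466 0.1511] head 90.3 zaxis [ 0.093 -0.032] F [ 0.6 -0.4 -0.9]
target [ 0.622 -0.004  0.11 ] tool shift mm [-49.5  35.2  46.1]
```

Request:
{"method": "apply_moves", "body": {"moves": [[[-10,6,4,0],[-10,7,6,0],[-10,7,6,0],[-10,7,6,0],[-6,5,6,0],[-3,2,6,0],[0,0,6,0],[0,0,4,0],[0,0,0,0],[0,0,0,0]]]}}

```text
clock: 43.95
eef_pos: [0.6214, -0.0064, 0.1066]
tool_rot: [0.704, 0.709, 0.02, 0.042]
ft_force: [0.4, -0.1, -0.4]
grip_width: 0.0364
```

```bash
python3 - <<'E'
from h import *; from workcell import cams; import cv2
delta([.622,-.004,.033]); 
c=cams.camera("wrist"); cv2.imwrite("pics/w12.png",c["color"][:,:,::-1])
import pickle; pickle.dump(c,open("w12.pkl","wb"))
E
```

```text
tcp [ 0.6214 -0.0064  0.1066] head 90.4 zaxis [ 0.088 -0.031] F [ 0.4 -0.1 -0.4]
target [ 0.622 -0.004  0.033] tool shift mm [ 4.7 -5.8 73.3]
```

View pics/w12.png

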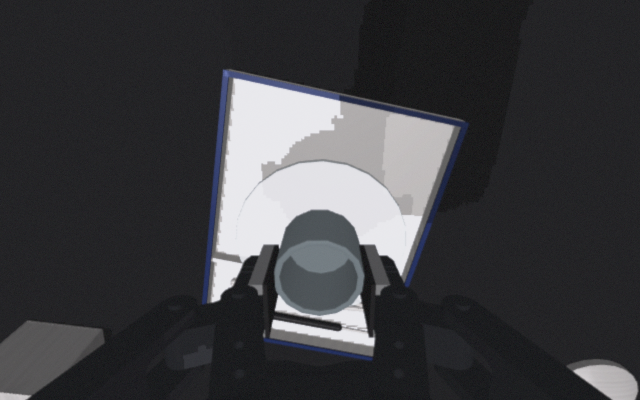

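Near rim corners of the tray at (228,72) and (466,124); divider start at (213,259).

```bash
python3 - <<'E'
from h import *; import pickle
c=pickle.load(open("w12.pkl","rb"))
a=ray(c,(228,72),.015);b=ray(c,(466,124),.015);y=(b-a)/np.linalg.norm(b-a);x=np.array([y[1],-y[0],0])
p=(a+b)/2+.068*x; print(a,b,np.linalg.norm(b-a),"div",ray(c,(213,259),.012)); p[2]=.033; delta(p)
E
```

```text
[ 0.54395221 -0.06355358  0.015     ] [0.57250914 0.07956986 0.015     ] 0.14594456735825997 div [ 0.67420289 -0.08786764  0.012     ]
tcp [ 0.6213 -0.0064  0.1066] head 90.4 zaxis [ 0.087 -0.031] F [-0.1 -0.6 -1.1]
target [ 0.6249 -0.0053  0.033 ] tool shift mm [ 3.4 -2.8 73.6]
```

Request:
{"method": "apply_moves", "body": {"moves": [[[1,-1,4,0],[1,-1,7,0],[0,0,8,0],[0,0,8,0],[0,0,8,0],[0,0,8,0],[0,0,6,0],[0,0,4,0],[0,0,2,0],[0,0,0,0]]]}}

```text
clock: 45.0
eef_pos: [0.6241, -0.0055, 0.0466]
tool_rot: [0.703, 0.709, 0.02, 0.042]
ft_force: [0.2, 0.8, -0.8]
grip_width: 0.0366
```

```bash
python3 -c "
from h import *; delta([.6245,-.005,.033])"
```

```text
tcp [ 0.6241 -0.0055  0.0466] head 90.4 zaxis [ 0.087 -0.03 ] F [ 0.2  0.8 -0.8]
target [ 0.6245 -0.005   0.033 ] tool shift mm [ 0.9 -0.8 13.5]
```

Request:
{"method": "apply_moves", "body": {"moves": [[[0,0,3,0],[0,0,3,0],[0,0,2,0],[0,0,2,0],[0,0,1,0],[0,0,1,0],[0,0,1,0],[0,0,0,0],[0,0,0,0],[0,0,0,0]]]}}

```text
clock: 46.0
eef_pos: [0.6266, -0.0059, 0.0344]
tool_rot: [0.703, 0.709, 0.021, 0.043]
ft_force: [0.2, -0.6, -0.1]
grip_width: 0.0361
```

Request:
{"method": "apply_moves", "body": {"moves": [[[0,0,1,0],[0,0,1,0],[0,0,0.5,0],[0,0,0,0],[0,0,0,0],[0,0,0,0],[0,0,0,0],[0,0,0,0],[0,0,0,0],[0,0,0,0]]]}}

```text
clock: 47.0
eef_pos: [0.627, -0.0059, 0.0343]
tool_rot: [0.703, 0.709, 0.022, 0.043]
ft_force: [-1.6, -0.5, 2.0]
grip_width: 0.0366
```

Contact begins (2 N at z .034, floor expected). Release, back off and up.

Request:
{"method": "apply_moves", "body": {"moves": [[[0,0,0.5,0],[0,0,0,0],[0,0,0,0],[0,0,0,0],[0,0,0,0],[0,0,0,0],[0,0,0,0],[0,0,-3,0],[0,0,-8,0],[0,0,-15,0]]], "hand": 1}}

```text
clock: 48.0
eef_pos: [0.6228, -0.0052, 0.0577]
tool_rot: [0.703, 0.709, 0.02, 0.042]
ft_force: [0.2, -0.2, 0.4]
grip_width: 0.0856
```

Request:
{"method": "apply_moves", "body": {"moves": [[[0,0,-25,0],[0,-5,-35,0],[0,-25,-35,0],[0,-30,-35,0],[0,-30,-35,0],[0,-30,-35,0],[0,-20,-20,0],[0,-5,-10,0],[0,0,0,0],[0,0,0,0]]]}}

```text
clock: 49.0
eef_pos: [0.4541, 0.0007, 0.2906]
tool_rot: [0.703, 0.709, 0.025, 0.047]
ft_force: [0.1, 0.2, -0.1]
grip_width: 0.0855
```

```bash
python3 - <<'E'
from h import *; from workcell import cams; import cv2
delta([.45,0,.35]); 
c=cams.camera("wrist"); a=c["color"][:,:,::-1]
s=cams.camera("scene")["color"][115:325,160:520,::-1]
im=np.zeros((600,800,3),np.uint8); im[:250,:400]=cv2.resize(a,(400,250)); im[:233,400:]=cv2.resize(s,(400,233))
d=cams.camera("side")["color"][110:340,170:545,::-1]; im[250:,:571]=cv2.resize(d,(571,350))
cv2.imwrite("pics/f.png",im); cv2.imwrite("pics/w13.png",a)
for n,v in(("vial1",(.470,-.096,.045)),("vial2",(.421,.1,.045)),("spr",(.6265,-.006,.037)),("d1",(.467,-.392,.021)),("d2",(.556,-.382,.021))): print(n,proj(c,v).round(0))
import pickle; pickle.dump(c,open("w13.pkl","wb"))
E
```

```text
tcp [0.4541 0.0007 0.2906] head 90.4 zaxis [ 0.102 -0.03 ] F [ 0.1  0.2 -0.1]
target [0.45 0.   0.35] tool shift mm [ -2.5   1.9 -59.4]
vial1 [239. 154.]
vial2 [422. 111.]
spr [319. 270.]
d1 [ -3. 142.]
d2 [ 30. 210.]
```

View pics/f.png

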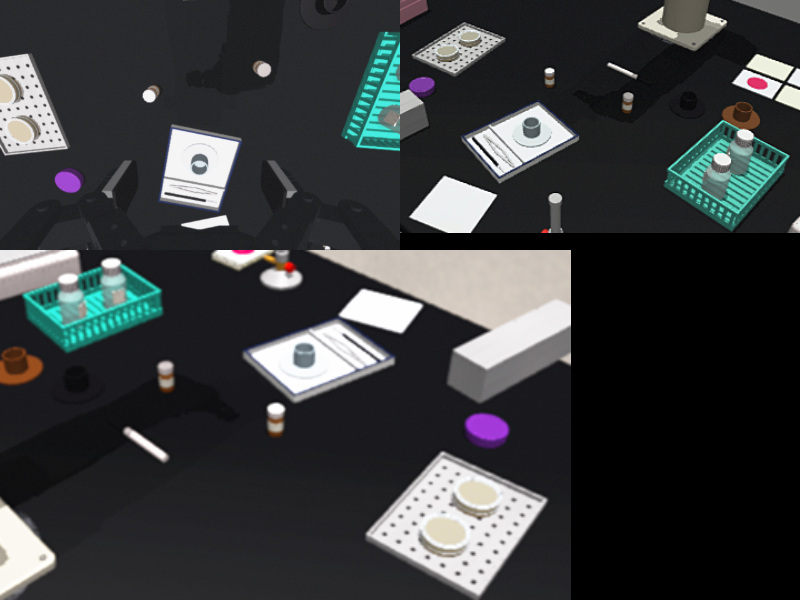

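Everything is in place: both dishes in the tray, both bottles upright in the basket, the spreader flat in the wide bay. The vials are where they started, and the gripper is clear and empty.

```bash
python3 -c "
from workcell import workorder; print(workorder.job_done())"
```

```text
the job is handed in; nothing more can be done
None
```

All five items are sorted and the job is handed in at about 49 s on the clock (limit 136 s). No verdict was reported.

- **Placed:** Both dishes lie flat on the incubator tray. Both bottles stand upright in the wash basket. The spreader lies grip up in the wide bay, at about (0.627, -0.006), within 2–3 mm of the bay centre.
- **Last checks:** The scene, side and wrist views all showed this layout. Both vials were standing at their expected positions. The gripper was open, empty and about 0.29 m up, and the wrist force was near zero.
- **What went less well:** The tool drifted to a tilt of about 0.1 rad during fast moves, and the moves cannot correct it. No effect on the placed items was visible. I judged the final tilts by eye from the pictures and did not measure them.
- **Disagreements:** Position estimates differed by up to about 1 cm between the scene and side cameras. For the tray centres the difference was up to about 2 cm. I settled these with close wrist views before most grasps and placings. The second dish's final spot was taken from the tray fit made for the first, with a visual check.

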